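# Check the small hotplate with the surface thermometer

### The job

Slide the flat surface thermometer (the one with the screen) up out of its slot in the wooden block and take it to the hotplate. Stand its sprung tip gently on the bright disc in the middle of the smaller plate, with the thermometer upright and its screen squarely facing the side with the knobs, and press until the tip is about half way in. Finish while still holding it there like that, and leave everything else where it is.

Things in the scene. Friction and masses are not known exactly. Their poses are not given: they have to be found in the camera images.
- probe: Flat grey plastic surface thermometer, loose, about 0.1 kg, standing upright in one of the block's three slots (any of them). Its body is a plain slab 8 mm thick (x) x 40 mm wide (y) x 165 mm tall (z), with a dark screen on its +x face, centred 102 mm above the lower edge. Origin: centre of the slab's lower edge, z up along the slab. In the slot the lower edge rests 30 mm above the worktop, so the upper 90 mm stand out of the block. Grip it by its two broad faces.
- plunger (a joint): Sprung steel tip in the thermometer's lower end: 0 = fully out (its end 18 mm below the slab's lower edge), 0.012 = pressed fully in. The spring pushes back with 0.8 N at the start of the travel plus 0.4 N per mm (3.2 N half way, 5.6 N at the stop).
- tip_end (a point): Centre of the tip's flat round end (9 mm across), on the slab's centre line, 18 mm below the slab's lower edge while the tip is out.
- block: Fixed wooden block 60 mm (x) x 192 mm (y) x 105 mm high with three slots open at the top, each 11 mm (x) x 44 mm (y) and 75 mm deep, with a gap in the slot floor for the thermometer's tip; the slots are in a row along y, at -62, 0 and 62 mm. Origin: centre of the underside, on the worktop.
- scraper: Dough scraper in another slot of the block: steel blade 8 mm thick and 40 mm wide in the slot, a wooden grip 20 mm x 44 mm x 35 mm tall above it; its top is 145 mm above the worktop. Origin: centre of its lower edge. Not to be moved.
- knife: Small paring knife, blade down in a black guard, in the remaining slot: dark wooden handle 8 mm x 22 mm, its top 145 mm above the worktop (lift the thermometer's tip clear of both tops before carrying it across). Origin: centre of its lower edge. Not to be moved.
- hotplate: Fixed white double hotplate, casing 270 mm (x) x 460 mm (y), top of the casing 60 mm above the worktop, with two dark round plates whose tops are 75 mm above the worktop: the larger, 180 mm across, at y = +105 mm and the smaller, 145 mm across, at y = -125 mm. Each has a bright disc in its middle. Two black knobs on its +x side, away from the robot. Origin: centre of the underside.
- spot (a point): Centre of the bright disc (28 mm across, flush) in the middle of the smaller plate, at the plate's top, 75 mm above the worktop.
- small_knob (a point): Outer end of the smaller plate's knob, on the hotplate's +x side, 153 mm from the spot in plan.
- oil: Oil bottle, 60 mm across, 190 mm tall, beyond the block. Origin: centre of the underside. Not to be moved.
- mug: White mug, 80 mm across, 90 mm tall, beyond the block. Origin: centre of the underside. Not to be moved.
- mill: Wooden pepper mill, 52 mm across, 150 mm tall, beyond the hotplate. Origin: centre of the underside. Not to be moved.
- salt: Small salt jar, 48 mm across, 70 mm tall, between the robot and the block. Origin: centre of the underside. Not to be moved.
- bowl: Small blue bowl, 90 mm across, 40 mm tall, left of the block. Origin: centre of the underside. Not to be moved.
- spoon: Wooden spoon lying on the worktop to the right of the hotplate. Not to be moved.
There are look-alikes about, which are no part of the job. Several things have the shape of the probe; the one meant has the colours described above.

How it is judged:
On the way:
1. the thermometer is drawn up until its tip is clear above the block (z of tip_end in the frame of block above 0.11 m and contact force between the fingers and probe above 0.5 N), for 0.1 s.
At the end, for the whole second after the job is handed in: Held still in the fingers: tip centre within 14 mm of the middle of the smaller plate's disc, tip pressed in 2.5 to 9.5 mm (0.8 to 6.5 N), upright within 8 degrees, screen facing the knob side within 11 degrees; thermometer clear of the block; scraper and knife moved less than 20 mm (horizontal distance between tip_end and spot below 0.014 m and distance between tip_end and spot below 0.016 m and value of joint plunger between 0.0025 and 0.0095 m and contact force between probe and hotplate between 0.8 and 6.5 N and angle between probe's own z axis and vertical below 0.14 rad and angle between the x axis of probe and the x axis of hotplate, either way round below 0.2 rad and x of small_knob in the frame of probe above 0.08 m and contact force between the fingers and probe above 0.5 N and contact force between probe and block below 0.05 N and linear speed of probe below 0.02 m/s and distance of each of scraper, knife from where it was at the start of the episode below 0.02 m); the arm keeps its last pose, push and grip.
It fails at once if the thermometer is knocked or pressed hard on the hotplate (over 15 N) (contact force between probe and hotplate above 15 N).
It fails at once if another tool in the block is moved by more than 20 mm (distance of any of scraper, knife from where it was at the start of the episode above 0.02 m).
It fails at once if a bystander on the worktop is moved by more than 25 mm (distance of any of oil, mug, mill, salt, bowl, spoon from where it was at the start of the episode above 0.025 m).
It also fails if it takes over 45 s, if anything falls off the work surface, if the arm or the gripper's body presses on something with over 40 N, if the wrist force passes 120 N, or if a joint passes its speed limit or range.

### The arm

A 6-joint arm with a two-finger parallel gripper is mounted at the origin on the work surface. World frame = base frame: x ahead of the robot, y to its left, z up, the work surface at z = 0. Lengths are in m, angles in rad, forces in N, time in s.
With the tool pointing down it reaches from about 0.425 to 0.95 m from the base axis. Payload 3.5 kg.
Tool frame: the origin (TCP) lies on the centre line of the jaws, within the pads' length; the fingertips stand 14 mm ahead of it and the grasp point (between the pads) lies 5 mm behind it (ctrl.finger_overhang is the distance from the TCP to the fingertips, in m); z points along the fingers, y is the line along which they close (so a half turn about z gives the same grasp; the last joint's range is limited). The gripper opens to 85 mm and grips with 20 to 120 N. Pads are 22 mm wide; open, the fingers measure 114 mm over their backs; the gripper's body (76 mm by 85 mm) begins 54 mm behind the grasp point. The pads swing forward as they close: fully open they stand 13 mm farther back than shut.
Start: joints at [-1.299, 0.286, 1.577, -0, 1.279, -0.15], TCP at [0.276, -0.616, 0.245] pointing down, gripper open.
Joint ranges: [-2.77, 2.77], [-0.9, 2.22], [0.21, 2.48], [-1.53, 4.67], [0.24, 2.81], [-2.84, 2.84]. Speed limits (rad/s): [2.79, 2.79, 3.14, 3.14, 3.14, 3.14].

### API

Orientations are given as a unit quaternion [x, y, z, w].
In Python, from plant import ctrl gives the robot as it stands.
- The arm moves only by the tool send_rows, never from a script. Its argument "moves" is text: rows parted by semicolons, each of 7 numbers parted by spaces: the turn, a rotation vector about the tool's x, y, z in units of 360 degrees (1.0 is 360 degrees), then the shift along the tool's x, y, z in units of 20 cm (1.0 is 20 cm), then the gripper's target within -1 to 1 (fully open at 1, half-way at 0, shut at -1). A call has 1 to 12 rows; each row is the pose to reach, as a shift and turn from the pose commanded when the call began, along the tool's axes at that moment, turning the shorter way round; what a row does not reach only later rows make up. A row lasts 1/8 s, in which the tool goes at most 62.5 mm and 10.7 degrees, less where a joint would pass 70% of its speed; a pose out of reach is approached as far as the arm can. A call with a number of a shift or a turn outside -1 to 1 is refused whole. A call with a gripper value outside its range is refused whole. The fingers move at their own pace and stop on an object; "newtons" is the grip in N (left out, the last holds). Time passes only in rows, so rows that repeat a pose let the fingers close. It gives the time, the measured TCP pose, the force, the opening and the grip force at its end, in the units of the state.
- ctrl.get_state(): the state, without advancing time (a new reading comes with each control period).
- ctrl.read_camera(name): name is "scene" or "side" or "wrist"; returns a dict with "image" (400x640x3 uint8, red, green, blue), "fovy" (degrees; the focal length in pixels is half the picture's height over the tangent of half this angle, whatever the lens; pixels are square), "cx", "cy" (the principal point, pixels), "distortion" ([k1, k2, p1, p2, k3] as OpenCV has them; the pictures are not rectified), "extrinsics" (4x4, takes a point from camera to world coordinates). Camera axes: x right, y up, looking along -z (the intrinsics and any distortion apply to the point x, -y, -z); pixel columns grow to the right and rows downward; lengths in m; the calibration is good to about 2 mm. A picture is of the moment at which its call begins. There is no depth.
- ctrl.sign_off(): hands the job in; it is judged then, once.
The state is a dict: "time": time; "qpos": joint angles; "dq": joint speeds; "joint_efforts": joint torques, N m; "eef_pos": TCP position; "tcp_rot": TCP orientation; "contact_force": force on the tool from outside, world axes, zero at the start; "wrist_torque": the same for the moment, N m; "opening": opening from 0.0 (shut) to 1.0 (fully open); "finger_force": force on a finger pad.
Only numpy, scipy, OpenCV 4.12 (cv2) and the standard library are available. Lean on these libraries where they do the work, as an engineer would, in place of code of your own. Each camera call takes 0.05 s, during which the arm holds its last target. There are 200 camera calls.

## Working session

There is one attempt and no reset: what is moved stays moved. The work goes in short steps, Python scripts to look and compute and a tool call to move; the robot and the scene stay as the last step left them, time stands still between calls to the robot, and variables do not carry over. Pictures are saved under pics/ and viewed, at most 10 in all, crops included, and the job is handed in when it is done.

Besides the shell and the picture viewer there is one more tool, called after "Emit:" as name(argument=value, ...) on one line, values as JSON. send_rows: Moves the arm, as the interface text tells. Its arguments: {"type":"object","properties":{"moves":{"type":"string"},"newtons":{"type":"number"}},"required":["moves"]}

```bash
mkdir -p pics
cat > h.py <<'E'
import numpy as np,cv2,pickle
from plant import ctrl
def shot(n,f):
    d=ctrl.read_camera(n); cv2.imwrite(f'pics/{f}.png',d['image'][:,:,::-1]); pickle.dump(d,open(f'pics/{f}.pkl','wb')); return d
def load(f): return pickle.load(open(f'pics/{f}.pkl','rb'))
def K(d):
    h=d['image'].shape[0]; f=h/2/np.tan(np.radians(d['fovy'])/2)
    return np.array([[f,0,d['cx']],[0,f,d['cy']],[0,0,1.]])
def ray(d,u,v):
    p=cv2.undistortPoints(np.array([[[u,v]]],float),K(d),np.array(d['distortion'],float))[0,0]
    E=np.array(d['extrinsics']); return E[:3,3],E[:3,:3]@np.array([p[0],-p[1],-1])
def at(d,u,v,z):
    o,r=ray(d,u,v); return o+r*(z-o[2])/r[2]
def proj(d,P):
    E=np.array(d['extrinsics']); p=(np.atleast_2d(P)-E[:3,3])@E[:3,:3]*[1,-1,-1]
    return cv2.projectPoints(p,np.zeros(3),np.zeros(3),K(d),np.array(d['distortion'],float))[0][:,0]
E
python3 - <<'E'
from h import *
a=shot('scene','s0');b=shot('side','d0');w=shot('wrist','w0')
for d in(a,b,w): print(d['fovy'],d['distortion'],np.round(d['extrinsics'],3).tolist())
print(ctrl.get_state())
E
```

```text
47.7073038314217 [-0.08526557  0.          0.          0.          0.        ] [[0.822, -0.474, 0.316, 1.041], [0.569, 0.691, -0.445, -0.721], [-0.007, 0.546, 0.838, 1.386], [0.0, 0.0, 0.0, 1.0]]
42.93253441712682 [-0.097781  0.        0.        0.        0.      ] [[-0.732, 0.377, -0.567, -0.406], [-0.681, -0.417, 0.602, 0.972], [-0.01, 0.827, 0.562, 1.035], [0.0, 0.0, 0.0, 1.0]]
64.5813119995163 [-0.02612798  0.          0.          0.          0.        ] [[0.409, 0.881, 0.238, 0.337], [-0.912, 0.396, 0.105, -0.589], [-0.002, -0.26, 0.966, 0.373], [0.0, 0.0, 0.0, 1.0]]
{'time': 0.15, 'qpos': array([-1.29900339e+00,  2.87035481e-01,  1.57784664e+00,  8.95254649e-06,
        1.27862527e+00, -1.50038120e-01]), 'dq': array([ 0.00103417, -0.00184743, -0.00557045, -0.00318602, -0.00173728,
       -0.00139991]), 'joint_efforts': array([-2.55843048e-05, -4.06605041e+01, -2.93138874e+01, -1.71989136e-04,
        3.97959753e-03,  1.45399746e-06]), 'eef_pos': array([ 0.27623795, -0.6153474 ,  0.24421283]), 'tcp_rot': array([ 9.77839476e-01,  2.09353868e-01, -5.39687424e-05, -9.55856033e-04]), 'contact_force': array([-0.22791824,  1.2633425 ,  0.37330889]), 'wrist_torque': array([-0.05269922, -0.02835051, -0.00410544]), 'finger_force': 0.0, 'opening': 1.001474493048087}
```

View pics/s0.png

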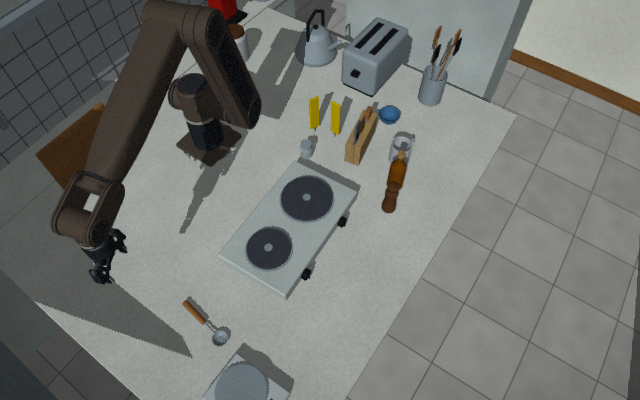

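View pics/d0.png

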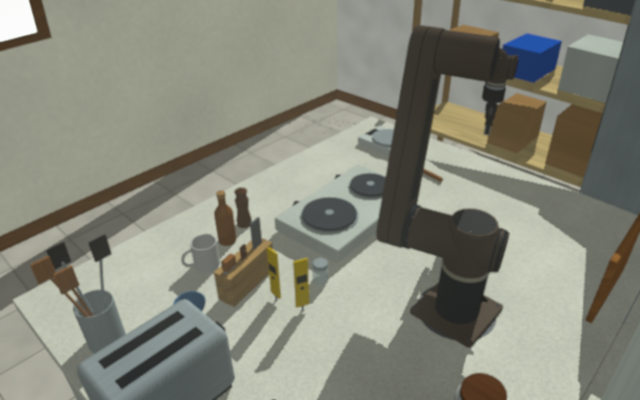

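The scene view shows the hotplate (smaller plate's disc near (268,247), knobs at (345,222) and (307,273)) and the block near (361,137). The yellow slabs are look-alikes. In the side view a grey slab sticks up at (256,232).

Run:
```python
from h import *
a=load('s0')['image'][:,:,::-1];b=load('d0')['image'][:,:,::-1]
r=lambda i,x,y,w,h,k:cv2.resize(i[y:y+h,x:x+w],None,fx=k,fy=k,interpolation=cv2.INTER_CUBIC)
A=r(a,330,95,66,75,6);B=r(b,205,205,80,100,5)  # 396x450, 400x500
C=r(a,235,220,100,75,4)
m=np.zeros((600,800,3),np.uint8);m[:450,:396]=A;m[:500,400:]=B;
cv2.imwrite('pics/c1.png',m)
d=load('s0')
for n,u,v,z in[('spot',268.5,247.5,.075),('big',306.5,198,.075),('knobS',307,274,.035),('knobB',344,222,.035)]: print(n,at(d,u,v,z).round(4))
d=load('d0')
for n,u,v,z in[('spot',370,184,.075),('big',329.5,212.5,.075)]: print(n,at(d,u,v,z).round(4))
cv2.imwrite('pics/c2.png',np.hstack([C,r(b,310,165,80,60,5)]))
```

```text
spot [ 0.5254 -0.2669  0.075 ]
big [ 0.516  -0.0407  0.075 ]
knobS [ 0.671 -0.258  0.035]
knobB [ 0.6641 -0.0275  0.035 ]
spot [ 0.5181 -0.2638  0.075 ]
big [ 0.507  -0.0367  0.075 ]
```

View pics/c1.png

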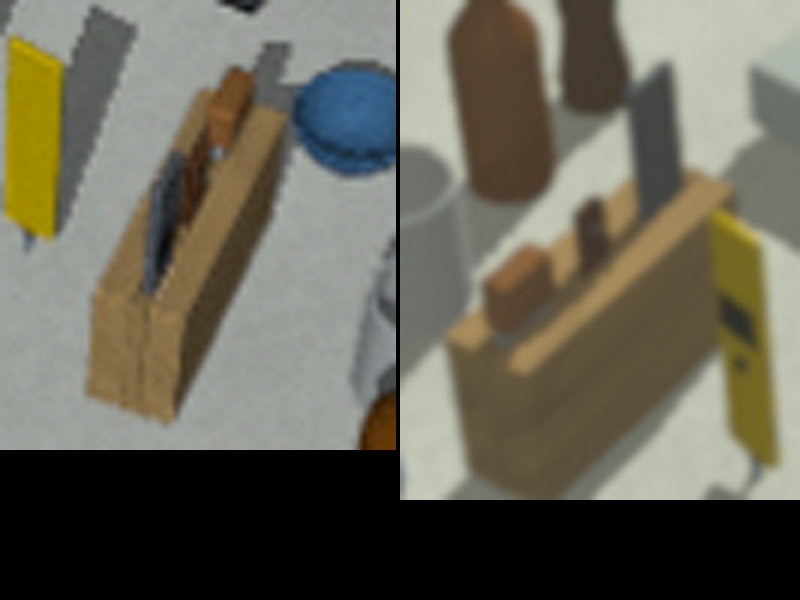

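View pics/c2.png

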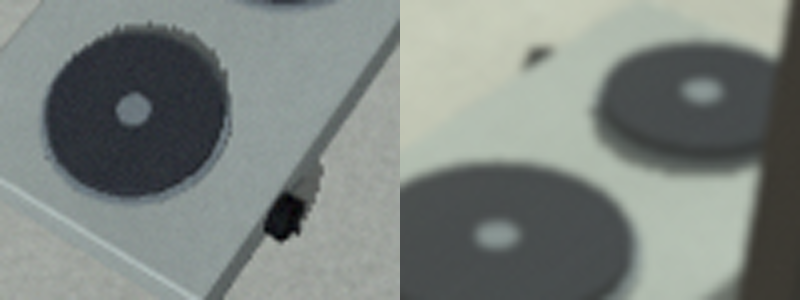

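The grey probe stands in the slot nearest the hotplate, and its robot-side face is plain, so the screen must be on the +x side. The spot is at scene (268.2,247.2) and side (370.4,183.2).

Run:
```python
from h import *
a=load('s0');b=load('d0')
S=lambda x,y,z:at(a,330+x/6-.4,95+y/6-.4,z)
D=lambda x,y,z:at(b,205+(x-400)/5-.4,205+y/5-.4,z)
for n,x,y in[('-y-x',93,295),('-y+x',182,305),('+y-x',205,90),('+y+x',287,110)]: print('S',n,S(x,y,.105).round(4))
for n,x,y in[('+y+x',450,337),('+y-x',512,374),('-y-x',737,190),('-y+x',690,172)]: print('D',n,D(x,y,.105).round(4))
# probe top corners z=.195
print('S top',S(147,290,.105),S(176,152,.195)); 
for x,y in[(628,90),(672,63)]: print('D top',D(x,y,.195).round(4))
for x,y in[(641,216),(684,188)]: print('D base',D(x,y,.105).round(4))
print(ctrl.get_state()['tcp_rot'])
```

```text
S -y-x [0.507  0.2183 0.105 ]
S -y+x [0.5562 0.2424 0.105 ]
S +y-x [0.4735 0.4054 0.105 ]
S +y+x [0.5265 0.4203 0.105 ]
D +y+x [0.522  0.4155 0.105 ]
D +y-x [0.4733 0.4109 0.105 ]
D -y-x [0.5008 0.2214 0.105 ]
D -y+x [0.534  0.2286 0.105 ]
S top [0.5322069 0.2404372 0.105    ] [0.525585   0.27310253 0.195     ]
D top [0.5244 0.2745 0.195 ]
D top [0.5257 0.2407 0.195 ]
D base [0.5242 0.2754 0.105 ]
D base [0.5252 0.2412 0.105 ]
[ 9.77839476e-01  2.09353868e-01 -5.39687424e-05 -9.55856033e-04]
```

Emit:
send_rows(moves="-0 0 -0.03 0.2 0 -0.3 1; 0 0 -0.055 0.5 0 -0.3 1; 0 0 -0.08 0.8 0 -0.3 1; 0 0 -0.106 0.9 0 -0.3 1; 0 0 -0.133 0.9 0 -0.3 1; 0 0 -0.16 0.9 0 -0.3 1; 0 0 -0.186 0.9 0 -0.3 1; 0 0 -0.211 0.9 0 -0.3 1; 0 0 -0.211 0.9 0 -0.3 1")

```text
time: 1.27
eef_pos: [0.4405, -0.542, 0.3047]
tcp_rot: [0.643, 0.766, 0.0, -0.0]
contact_force: [-0.5, 0.1, 0.2]
opening: 1.002
finger_force: 0.0
```

Emit:
send_rows(moves="0 0 0 0.3 0.09 0 1; 0 0 0 0.6 0.18 0 1; 0 0 0 0.9 0.27 0 1; 0 0 0 0.96 0.28 0 1")

```text
time: 1.78
eef_pos: [0.4623, -0.34, 0.3055]
tcp_rot: [0.642, 0.767, 0.0, -0.0]
contact_force: [1.2, -0.7, -0.7]
opening: 0.999
finger_force: 0.0
```

Emit:
send_rows(moves="0 0 0 0.3 0.09 0 1; 0 0 0 0.6 0.18 0 1; 0 0 0 0.9 0.27 0 1; 0 0 0 0.96 0.28 0 1")

```text
time: 2.28
eef_pos: [0.4836, -0.1422, 0.3056]
tcp_rot: [0.641, 0.767, 0.0, 0.0]
contact_force: [-1.1, -0.5, 0.3]
opening: 0.998
finger_force: 0.0
```

Emit:
send_rows(moves="0 0 0 0.3 0.09 0 1; 0 0 0 0.6 0.18 0 1; 0 0 0 0.9 0.27 0 1; 0 0 0 0.96 0.28 0 1")

```text
time: 2.78
eef_pos: [0.5052, 0.0562, 0.3054]
tcp_rot: [0.641, 0.767, -0.0, 0.0]
contact_force: [0.8, -0.4, -0.4]
opening: 0.999
finger_force: 0.0
```

Emit:
send_rows(moves="0 0 0 0.3 0.09 0 1; 0 0 0 0.6 0.18 0 1; 0 0 0 0.9 0.27 0 1; 0 0 0 0.96 0.28 0 1; 0 0 0 0.96 0.28 0 1; 0 0 0 0.96 0.28 0 1")

```text
time: 3.52
eef_pos: [0.5266, 0.2514, 0.3052]
tcp_rot: [0.643, 0.766, -0.0, 0.0]
contact_force: [-0.2, -0.0, 0.3]
opening: 0.996
finger_force: 0.0
```

Run:
```python
from h import *
d=shot('wrist','w1'); cv2.imwrite('pics/w1b.png',cv2.resize(d['image'][:,:,::-1],(800,500),interpolation=cv2.INTER_CUBIC))
s=ctrl.get_state();print(s['time'],s['eef_pos'],s['tcp_rot'],s['contact_force'])
print(proj(d,[[.525,.259,.195],[.535,.259,.195],[.525,.279,.195]])*1.25)
```

```text
3.575 [0.52657292 0.25139589 0.30536353] [ 6.43003410e-01  7.65863259e-01 -1.62235867e-04  2.40522302e-04] [ 0.04840681 -0.42998199 -0.5748489 ]
[[394.14279769 239.19721303]
 [409.98831566 241.90830945]
 [399.81706604 207.68899421]]
```

View pics/w1b.png

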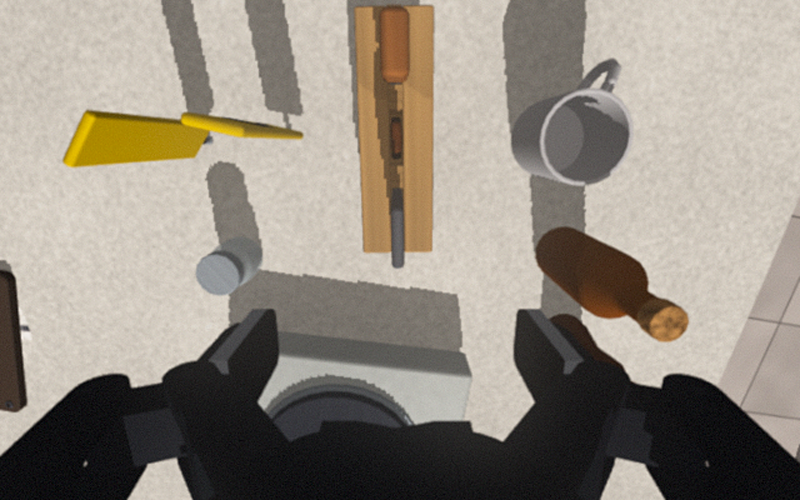

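Wrist view: the probe's top edge runs from about (397,203) to (398,267), in line with the block and the tool. The oil cap is at (668,320), and the near yellow slab's edge is at (302,135).

Run:
```python
from h import *
d=load('w1')
W=lambda u,v,z:at(d,u/1.25,v/1.25,z).round(4)
print('probe',W(397.5,235,.195),W(397,203,.195),W(398,267,.195))
print('oil',W(668,320,.19),'yel',W(302,135,.165),W(302,135,.0),'salt',W(220,273,.07))
print('block',W(356,8,.105),W(434,8,.105),W(363,250,.105),W(432,250,.105))
R=__import__('scipy.spatial.transform',fromlist=['Rotation']).Rotation.from_quat(ctrl.get_state()['tcp_rot']).as_matrix()
print(R, R.T@(W(397.5,235,.195)-ctrl.get_state()['eef_pos'])/.2)
```

```text
probe [0.5266 0.262  0.195 ] [0.5228 0.2815 0.195 ] [0.5305 0.2416 0.195 ]
oil [0.7183 0.2345 0.19  ] yel [0.4546 0.3105 0.165 ] [0.417  0.3069 0.    ] salt [0.3687 0.1664 0.07  ]
block [0.4699 0.4071 0.105 ] [0.5271 0.4172 0.105 ] [0.5037 0.2233 0.105 ] [0.5622 0.2336 0.105 ]
[[-1.73093114e-01  9.84905451e-01  1.59777956e-04]
 [ 9.84905295e-01  1.73093177e-01 -5.57814299e-04]
 [-5.77050818e-04  6.08123410e-05 -9.99999832e-01]] [0.05251521 0.0092773  0.55178799]
```

Emit:
send_rows(moves="0 0 0 0.047 0.005 0.2 1; 0 0 0 0.047 0.005 0.45 1; 0 0 0 0.047 0.005 0.65 1; 0 0 0 0.047 0.005 0.72 1; 0 0 0 0.047 0.005 0.72 1; 0 0 0 0.047 0.005 0.72 -1; 0 0 0 0.047 0.005 0.72 -1; 0 0 0 0.047 0.005 0.72 -1; 0 0 0 0.047 0.005 0.72 -1; 0 0 0 0.047 0.005 0.72 -1; 0 0 0 0.047 0.005 0.72 -1; 0 0 0 0.047 0.005 0.72 -1", newtons=40)

```text
time: 5.08
eef_pos: [0.5256, 0.2629, 0.1618]
tcp_rot: [0.642, 0.767, 0.0, 0.0]
contact_force: [0.7, 0.2, 2.3]
opening: 0.088
finger_force: 40.4
```

Emit:
send_rows(moves="0 0 0 0 0 -0.08 -1; 0 0 0 0 0 -0.18 -1; 0 0 0 0 0 -0.28 -1; 0 0 0 0 0 -0.38 -1; 0 0 0 0 0 -0.48 -1; 0 0 0 0 0 -0.6 -1; 0 0 0 0 0 -0.72 -1; 0 0 0 0 0 -0.85 -1; 0 0 0 0 0 -0.92 -1; 0 0 0 0 0 -0.92 -1")

```text
time: 6.32
eef_pos: [0.5258, 0.2629, 0.347]
tcp_rot: [0.642, 0.767, 0.001, 0.001]
contact_force: [0.3, -0.2, -0.3]
opening: 0.088
finger_force: 39.9
```

Run:
```python
from h import *
a=shot('scene','s2');b=shot('side','d2')
s=ctrl.get_state();print(s['time'],s['eef_pos'],s['tcp_rot'],s['opening'],s['finger_force'])
m=np.zeros((600,800,3),np.uint8)
for k,d in enumerate((a,b)):
    u,v=np.round(proj(d,s['eef_pos']+[0,0,-.06])[0]).astype(int)
    print(u,v); c=d['image'][:,:,::-1][v-60:v+60,u-40:u+40]
    m[:,k*400:k*400+400]=cv2.resize(c,(400,600),interpolation=cv2.INTER_CUBIC)
cv2.imwrite('pics/c3.png',m)
```

```text
6.425 [0.52501756 0.26261078 0.34431628] [ 6.41945655e-01  7.66749670e-01 -6.99820505e-04 -4.80155846e-04] 0.0914833532333373 39.91390585899353
359 104
250 194
```

View pics/c3.png

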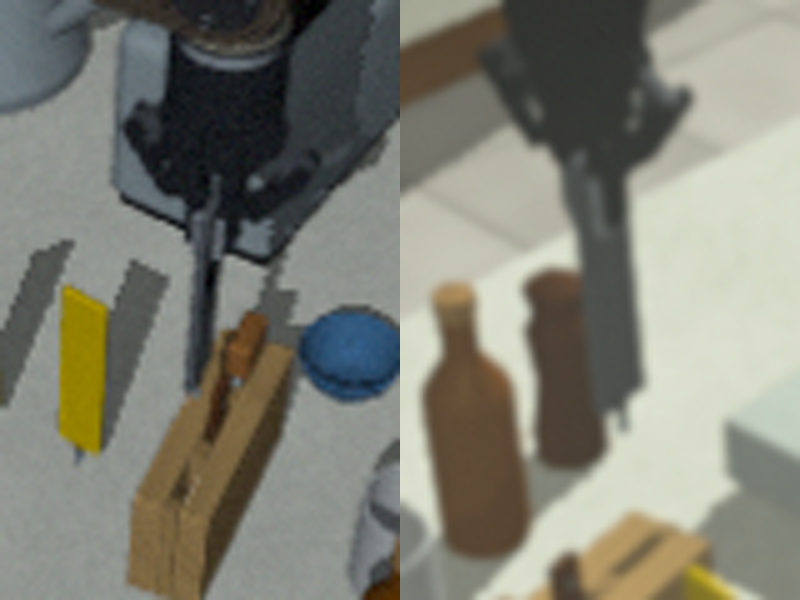

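The probe is clear of its slot and held firmly. Its robot-facing side is plain, so the screen faces +x.

Emit:
send_rows(moves="0 0 0 -0.1 -0.02 0 -1; 0 0 0 -0.3 -0.055 0 -1; 0 0 0 -0.5 -0.09 0 -1; 0 0 0 -0.7 -0.13 0 -1; 0 0 0 -0.87 -0.16 0 -1")

```text
time: 7.05
eef_pos: [0.5237, 0.0834, 0.3442]
tcp_rot: [0.642, 0.766, -0.001, -0.001]
contact_force: [0.9, 0.8, -1.4]
opening: 0.092
finger_force: 39.9
```

Emit:
send_rows(moves="0 0 0 -0.2 -0.04 0 -1; 0 0 0 -0.4 -0.075 0 -1; 0 0 0 -0.6 -0.11 0 -1; 0 0 0 -0.8 -0.15 0 -1; 0 0 0 -0.87 -0.16 0 -1")

```text
time: 7.68
eef_pos: [0.5226, -0.0936, 0.3442]
tcp_rot: [0.643, 0.766, -0.001, -0.001]
contact_force: [-0.1, 0.1, -0.8]
opening: 0.091
finger_force: 39.9
```

Emit:
send_rows(moves="0 0 0.007 -0.2 -0.04 0 -1; 0 0 0.014 -0.4 -0.075 0.1 -1; 0 0 0.021 -0.6 -0.11 0.2 -1; 0 0 0.021 -0.75 -0.14 0.3 -1; 0 0 0.021 -0.83 -0.155 0.35 -1; 0 0 0.021 -0.86 -0.159 0.35 -1; 0 0 0.021 -0.86 -0.159 0.35 -1; 0 0 0.021 -0.86 -0.159 0.35 -1")

```text
time: 8.68
eef_pos: [0.5231, -0.2653, 0.2766]
tcp_rot: [0.691, 0.723, 0.0, 0.001]
contact_force: [0.7, -0.3, -0.8]
opening: 0.088
finger_force: 39.8
```

Run:
```python
from h import *
a=shot('scene','s3');b=shot('side','d3');w=shot('wrist','w3')
s=ctrl.get_state();print(s['time'],s['eef_pos'],s['tcp_rot'],s['contact_force'],s['finger_force'])
m=np.zeros((600,800,3),np.uint8)
for k,d in enumerate((a,b)):
    P=s['eef_pos']+[0,0,-.15]
    u,v=np.round(proj(d,P)[0]).astype(int)-[0,10]
    print(u,v,proj(d,P)); c=d['image'][:,:,::-1][v-38:v+37,u-50:u+50]
    m[:300,k*400:k*400+400]=cv2.resize(c,(400,300),interpolation=cv2.INTER_CUBIC)
m[300:,:480]=cv2.resize(w['image'][:,:,::-1],(480,300),interpolation=cv2.INTER_AREA)
cv2.imwrite('pics/c4.png',m)
```

```text
8.825 [ 0.52284973 -0.26540389  0.27609173] [6.90713902e-01 7.23127919e-01 1.14640323e-04 5.51915141e-04] [-0.61505893  0.41398361 -1.18156921] 39.83647048473358
267 229 [[266.57918753 239.36685342]]
370 161 [[369.85711386 170.98667644]]
```

View pics/c4.png

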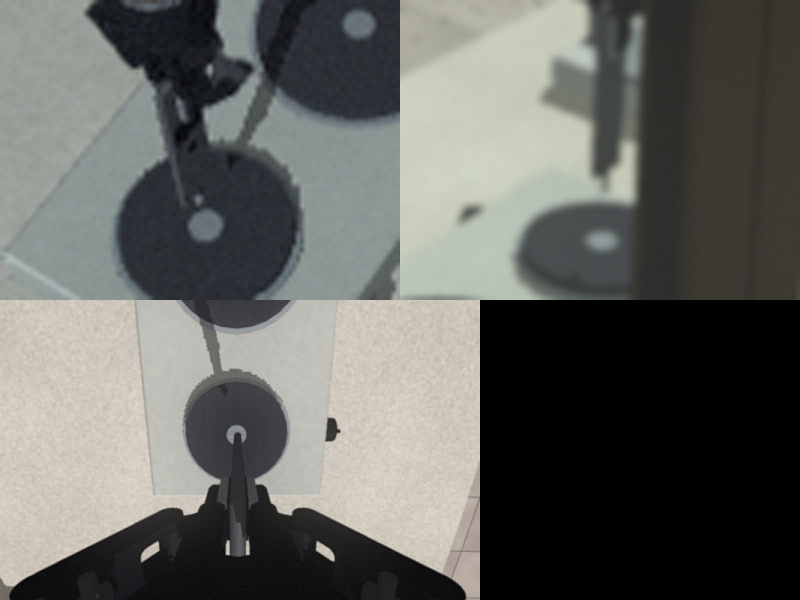

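The tip appears at scene (266.2,241) and side (371,170.5). The disc is centred at scene (268.1,247.1), and the wrist view shows the hotplate's edges symmetric, so yaw is aligned.

Run:
```python
from h import *
from scipy.spatial.transform import Rotation as R
a=load('s3');b=load('d3');w=load('w3');s=ctrl.get_state()
print('S tip',at(a,266.2,240.8,.126),'spot',at(a,268.1,247.1,.075))
print('D tip',at(b,370.9,170.5,.126),'spot',at(b,320+202/4-.4,123+240/4-.4,.075))
print('W spot',at(w,236.5*4/3,(434-300)*4/3,.075))
for u,v in[(137,300),(154,495),(336,300),(320,495)]: print(at(w,u*4/3,(v-300)*4/3,.06))
M=R.from_quat(s['tcp_rot']).as_matrix();print(M.round(4),s['eef_pos'])
```

```text
S tip [ 0.52497191 -0.27006507  0.126     ] spot [ 0.52342783 -0.26646586  0.075     ]
D tip [ 0.52231376 -0.27063118  0.126     ] spot [ 0.52370509 -0.27143644  0.075     ]
W spot [ 0.52267151 -0.26571419  0.075     ]
[ 0.38537751 -0.09702473  0.06      ]
[ 0.39598263 -0.37339762  0.06      ]
[ 0.64420777 -0.08500559  0.06      ]
[ 0.66019529 -0.36139023  0.06      ]
[[-4.580e-02  9.989e-01  1.000e-03]
 [ 9.989e-01  4.580e-02 -6.000e-04]
 [-6.000e-04  9.000e-04 -1.000e+00]] [ 0.52284973 -0.26540389  0.27609173]
```

Emit:
send_rows(moves="0 0 0 0 0 0.08 -1; 0 0 0 0 0 0.16 -1; 0 0 0 0 0 0.22 -1; 0 0 0 0 0 0.235 -1; 0 0 0 0 0 0.235 -1; 0 0 0 0 0 0.235 -1; 0 0 0 0 0 0.235 -1")

```text
time: 9.7
eef_pos: [0.5228, -0.2663, 0.2291]
tcp_rot: [0.691, 0.723, 0.0, 0.001]
contact_force: [-0.2, 0.2, -1.6]
opening: 0.086
finger_force: 39.8
```

Run:
```python
from h import *
for i in range(8):
    ctrl.read_camera('wrist'); s=ctrl.get_state();print(s['eef_pos'].round(4),s['contact_force'].round(2))
```

```text
[ 0.5227 -0.2662  0.229 ] [ 0.73 -0.57 -0.84]
[ 0.5227 -0.2662  0.2288] [-0.2   0.88 -1.67]
[ 0.5226 -0.2661  0.2287] [0.12 1.03 0.2 ]
[ 0.5226 -0.2661  0.2286] [ 0.05 -0.83 -0.94]
[ 0.5226 -0.266   0.2285] [ 0.92  0.5  -0.88]
[ 0.5225 -0.266   0.2284] [-0.92 -0.4  -0.65]
[ 0.5225 -0.266   0.2284] [ 0.32 -0.24 -0.95]
[ 0.5225 -0.266   0.2283] [-0.06 -0.23 -0.22]
```

Emit:
send_rows(moves="0 0 0 0 0 0.015 -1; 0 0 0 0 0 0.03 -1; 0 0 0 0 0 0.045 -1; 0 0 0 0 0 0.05 -1; 0 0 0 0 0 0.05 -1; 0 0 0 0 0 0.05 -1; 0 0 0 0 0 0.05 -1")

```text
time: 10.98
eef_pos: [0.5227, -0.2661, 0.2186]
tcp_rot: [0.691, 0.723, 0.0, 0.0]
contact_force: [-1.1, 0.3, 2.5]
opening: 0.086
finger_force: 40.4
```

Run:
```python
from h import *
for i in range(8):
    ctrl.read_camera('wrist'); s=ctrl.get_state();print(s['eef_pos'].round(4),s['contact_force'].round(2))
print(s['tcp_rot'],s['time'],s['finger_force'])
a=shot('scene','s4');b=shot('side','d4');w=shot('wrist','w4')
m=np.zeros((600,800,3),np.uint8)
for k,d in enumerate((a,b)):
    u,v=np.round(proj(d,s['eef_pos']+[0,0,-.12])[0]).astype(int)
    c=d['image'][:,:,::-1][v-30:v+30,u-40:u+40]
    m[:300,k*400:k*400+400]=cv2.resize(c,(400,300),interpolation=cv2.INTER_CUBIC)
m[300:]=cv2.resize(w['image'][:,:,::-1][40:190,120:520],(800,300),interpolation=cv2.INTER_CUBIC)
cv2.imwrite('pics/c5.png',m)
```

```text
[ 0.5226 -0.2661  0.2185] [0.05 0.11 2.91]
[ 0.5226 -0.2661  0.2185] [-0.28 -0.48  2.81]
[ 0.5226 -0.2661  0.2185] [-0.46 -0.22  2.74]
[ 0.5226 -0.2661  0.2185] [-0.07  1.22  3.08]
[ 0.5226 -0.2661  0.2184] [-0.34 -0.58  2.77]
[ 0.5226 -0.2661  0.2184] [-0.79  0.84  3.16]
[ 0.5226 -0.2661  0.2184] [0.23 0.89 2.12]
[ 0.5226 -0.2661  0.2184] [ 0.48 -0.19  2.6 ]
[6.91098495e-01 7.22760562e-01 4.46014155e-05 1.96271009e-04] 11.375 40.40153503417969
```

View pics/c5.png

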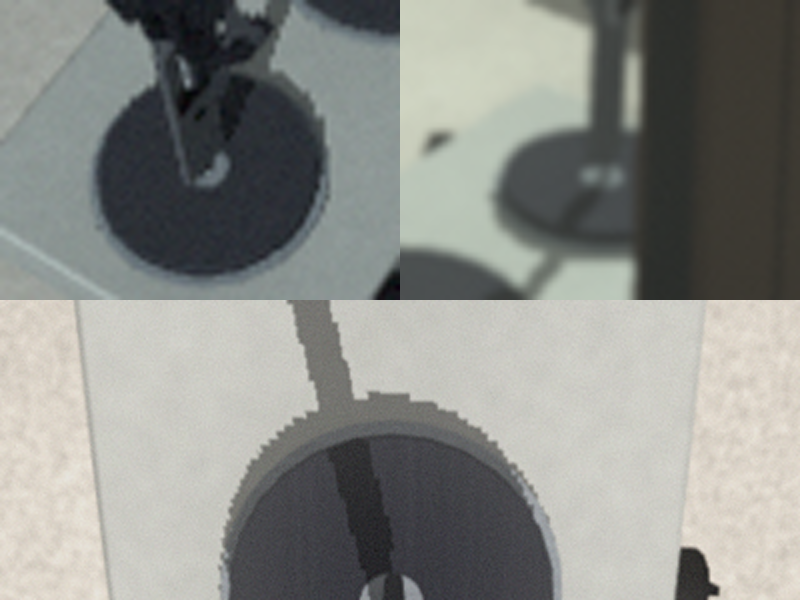

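The tip stands on the disc's middle. The force is about 3.6 N above the free-air reading, which means roughly 6–7 mm pressed in. The pose is steady.

```bash
python3 -c "
from plant import ctrl
print(ctrl.sign_off())"
```

```text
the job is handed in; nothing more can be done
None
```

I handed the job in with the thermometer held upright on the smaller plate's disc, screen to the knob side and the tip pressed in about 6–7 mm (roughly 3.6 N); sign-off didn't return a verdict.

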